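# Take the flat battery out of the bench torch's spark lighter

## Task

The battery in the bench torch's spark lighter is flat. Gently press in the red snap tab of the battery cover, pushing the cover home against its lugs until the catch is free, and with the tab still pressed tilt that end up and unhook the cover, forcing neither tab nor lugs. Lay the cover right way up in the aluminium tray, then draw the battery out and set it down in the yellow tub; drop neither of them, and leave the flask, paddle and jar where they are.

Things in the scene. Friction and masses are not known exactly. Their poses are not given: they have to be found in the camera images.
- lighter: Spark lighter screwed to the bench: green steel box, 105 (x) by 150 (y) by 56 mm high; top deck 3 mm thick. Origin: centre of its underside. The battery cover sits on the deck, its middle at x = 0, y = -30 mm (1 mm of play), axes along the lighter's. Also on the deck: a red button, 34 mm wide, 11 mm high, at x = -5, y = +42. An insulator juts 52 mm from the +y side; 3 mm high ears at the x ends.
- cover: Battery cover: black plastic cap, 50 (x) by 36 (y) by 26 mm high, walls 3 mm, about 47 g with its tab. Origin: middle of its lower rim, which lies on the deck, 56 mm above the bench, at the start; x points to the tab end. Its -x end is a flat upright wall at x = -25 mm. Laid on a flat floor it stands on its lugs and the tab's foot, its rim 8 mm above the floor.
- cover_center (a point): The middle of the cover, 13 mm above its rim; axes as the cover's.
- cover_pivot (a point): Middle of the lower edge of the cover's -x wall (x = -25 mm). Two rigid lugs under it, reaching 8 mm below the rim, hook 5.5 mm under the deck (2.5 mm of play): this end cannot rise. With the tab free, tilt the cover about this edge, +x end up about 15 degrees (0.26 rad), then shift it 6 to 7 mm to +x and it lifts out. Over 15 N between cover and lighter breaks the lugs.
- snap_tab: Red flexible snap tab, 14 mm wide, at the cover's +x end, on a U-bend that lets it be pressed straight in (to -x) by up to 6 mm against 3 N/mm. Its limb goes down through the deck to a barb that points to +x and catches 4 mm under the deck edge, 1.5 mm of vertical play. It springs back when let go. Origin: 24 mm to +x of the cover's middle, 23 mm above the rim.
- tab_bump (a point): Outermost point of the tab's rounded thumb bump (14 mm wide, 8 mm high), 10 mm above the rim, 56.5 mm from the -x wall; over 20 N cracks it. A squeeze of 10 to 14 N between bump and -x wall presses the tab in and holds the cover, but also draws the cover to +x, so the barb stays caught: still squeezing, push it to -x until the lugs meet the deck edge (felt; 1.5 mm -x of mid-play), then it is free.
- battery: Block battery, 17.5 (x) by 26.5 (y) by 48.5 mm high, 46 g, blue with a copper band, upright in the lighter's pocket under the cover at x = +3, y = -30 mm of the lighter, turned as the lighter. Origin: centre of its underside, 30 mm above the bench at the start. With the cover off its top 22.5 mm stand above the deck. No catch, 1 mm clearance: draw it straight up by 30 mm or more.
- battery_center (a point): The middle of the battery, 24.25 mm above its underside; at the start it lies just below deck level, 54 mm above the bench.
- tray: Shallow aluminium tray, fixed, 170 (x) by 140 (y) by 14 mm high, walls and floor 3 mm. Origin: centre of its underside, z up. It stands on one side of the lighter, the tub on the other; which is which changes.
- tub: Yellow plastic tub, open at the top, fixed, 120 by 120 by 60 mm high, walls and floor 3 mm. Origin: centre of its underside, z up.
- flask: Clear conical glass flask, 68 mm wide, 92 mm high, loose. Origin: centre of its underside. Leave it alone.
- paddle: Graphite paddle with a wooden handle, lying flat, 200 mm long (from -120 to +80 mm along its x), 50 mm wide, 21 mm high, loose. Leave it alone.
- jar: Amber glass jar with a steel cap, 48 mm wide, 70 mm high, loose. Origin: centre of its underside. Leave it alone.
Things that resemble listed ones, but are neither listed nor needed, are in the scene too. Of the things shaped like the lighter, the green one is meant.

How it is judged (in metres and radians):
On the way, in this order (a step that is already met when the one before it is completed fails the run):
1. the cover is off the lighter, lifted clear of its deck (z of cover_center in the frame of lighter above 0.095 m), for 0.1 s.
2. the cover lies in the tray, let go (x of cover_center in the frame of tray between -0.07 and 0.07 m and y of cover_center in the frame of tray between -0.055 and 0.055 m and z of cover_center in the frame of tray between 0.012 and 0.032 m and angle between cover_center's own z axis and vertical below 0.35 rad and contact force between the fingers and cover below 0.05 N and linear speed of cover below 0.03 m/s), for 0.2 s.
3. the battery is in the tub (x of battery_center in the frame of tub between -0.057 and 0.057 m and y of battery_center in the frame of tub between -0.057 and 0.057 m and z of battery_center in the frame of tub between 0 and 0.05 m), for 0.1 s.
At the end, for the whole second after the job is handed in: The cover lies right way up (within 20 degrees) and still in the tray, its centre within 70 mm (x) and 55 mm (y) of the tray's centre and 12 to 32 mm above the tray's underside; the battery lies still in the tub, its centre below 50 mm over the tub's underside; both let go (all of step 2 and all of step 3 and linear speed of battery below 0.03 m/s); the robot touches nothing.
It fails at once if the snap tab is pressed by the fingers with more than 20 N (contact force between the fingers and snap_tab above 20 N).
It fails at once if cover and lighter are forced against each other with more than 15 N (contact force between cover and lighter above 15 N).
It fails at once if the cover is dropped (falls free for more than about 30 mm) (linear speed of cover above 0.8 m/s and contact force between the fingers and cover below 0.01 N).
It fails at once if the battery is dropped (falls free for more than about 50 mm) (linear speed of battery above 1 m/s and contact force between the fingers and battery below 0.01 N).
It fails at once if the flask, the paddle or the jar is moved by more than 15 mm or tipped (distance of any of flask, paddle, jar from where it was at the start of the episode above 0.015 m or angle between any of flask, paddle, jar's own z axis and vertical above 0.3 rad).
It also fails if it takes over 61 s, if anything falls off the work surface, if the arm or the gripper's body presses on something with over 40 N, if the wrist force passes 120 N, or if a joint passes its speed limit or range.

## Robot

A 6-joint arm with a two-finger parallel gripper is mounted at the origin on the work surface. World frame = base frame: x ahead of the robot, y to its left, z up, the work surface at z = 0. Lengths are in m, angles in degrees, forces in N, time in s.
With the tool pointing down it reaches from about 0.4 to 0.825 m from the base axis. Payload 7 kg.
Tool frame: the origin (TCP) lies on the centre line of the jaws, within the pads' length; the fingertips stand 22 mm ahead of it and the grasp point (between the pads) lies 3 mm ahead of it; z points along the fingers, y is the line along which they close (so a half turn about z gives the same grasp; the last joint's range is limited). The gripper opens to 88 mm and grips with 3 to 60 N. Pads are 19 mm wide; open, the fingers measure 130 mm over their backs; the gripper's body (78 mm by 193 mm) begins 47 mm behind the grasp point.
Start: joints at [-58.837, 20.546, 0.682, 0, -70.136, -16.507], TCP at [0.171, -0.653, 0.249] pointing down, gripper open.
Joint ranges: [-176.03, 176.03], [-82.01, 121.73], [-58.28, 71.71], [-173.87, 95.51], [-174.79, -0.11], [-173.66, 173.66]. Speed limits (degrees/s): [136.94, 136.94, 172.46, 180, 180, 180].

## Interface

Orientations are given as [roll, pitch, yaw] about the fixed x, y, z axes, in that order (R = Rz(yaw) Ry(pitch) Rx(roll)).
In Python, from plant import get_state, cams, r gives the robot as it stands.
- The arm moves only by the tool apply_moves, never from a script. Its argument "targets" is a list of rows, each an object with "dp": the shift along the world's x, y, z in m, a list of three; "yaw": the turn about the world's z in degrees. In form: [{"dp": [x, y, z], "yaw": yaw}, ...]. A call has 1 to 20 rows; each row is the pose to reach, as a shift and turn from the pose commanded when the call began; what a row does not reach only later rows make up. A row lasts 1/12 s, in which the tool goes at most 41.7 mm and 7.16 degrees, less where a joint would pass 70% of its speed; a pose out of reach is approached as far as the arm can. A call with a gripper value outside its range is refused whole. "grip" is the gripper command: -1 is fully open, 1 is shut, values between are in proportion, set as the call begins (left out, the last holds). The fingers move at their own pace and stop on an object; "squeeze" is the grip in N (left out, the last holds). Time passes only in rows, so rows that repeat a pose let the fingers close. It gives the time, the measured TCP pose, the force, the opening and the grip force at its end, in the units of the state.
- get_state(): the state, without advancing time (a new reading comes with each control period).
- cams.capture(name): name is "scene" or "top" or "wrist"; returns a dict with "image" (400x640x3 uint8, red, green, blue), "range_z" (400x640 float32, m along the optical axis (not along the pixel's ray), 0 where there is no reading), "fx", "fy", "cx", "cy" (pixels), "R" (3x3) and "t" (3): a world point X has camera coordinates R X + t; the wrist camera has in their place "T_tool_cam" (4x4, takes a point from camera to tool coordinates, whose origin is the TCP and whose axes are the flange's). Camera axes: x right, y down, z forward; pixel columns grow to the right and rows downward; lengths in m; the calibration is good to about 2 mm. A picture is of the moment at which its call begins: read the wrist's pose just before it.
- r.close_job(): hands the job in; it is judged then, once.
The state is a dict: "time_s": time; "joints": joint angles; "qd": joint speeds; "joint_torque": joint torques, N m; "tcp_pos": TCP position; "eef_rot": TCP orientation; "contact_force": force on the tool from outside, world axes, zero at the start; "moment": the same for the moment, N m; "gripper_width": finger opening in m; "gripper_force": force on a finger pad.
Only numpy, scipy, OpenCV 4.12 (cv2) and the standard library are available. Lean on these libraries where they do the work, as an engineer would, in place of code of your own. Each camera call takes 0.05 s, during which the arm holds its last target. There are 200 camera calls.

## Working session

There is one attempt and no reset: what is moved stays moved. The work goes in short steps, Python scripts to look and compute and a tool call to move; the robot and the scene stay as the last step left them, time stands still between calls to the robot, and variables do not carry over. Pictures are saved under pics/ and viewed, at most 10 in all, crops included, and the job is handed in when it is done.

Besides the shell and the picture viewer there is one more tool, called after "Emit:" by a JSON object that holds its "fn" and its "kwargs". apply_moves: Moves the arm, as the interface text tells. Its arguments: {"type":"object","properties":{"targets":{"type":"array","items":{"type":"object","properties":{"dp":{"type":"array","items":{"type":"number"}},"yaw":{"type":"number"}}}},"grip":{"type":"number"},"squeeze":{"type":"number"}},"required":["targets"]}

```bash
mkdir -p pics; python3 - <<'E'
from plant import get_state,cams,r
import cv2,numpy as np,pickle
s=get_state();print({k:np.round(v,3).tolist() for k,v in s.items()})
for n in("scene","top"):
    c=cams.capture(n);pickle.dump(c,open(n+".pkl","wb"));cv2.imwrite(f"pics/{n}0.png",c["image"][:,:,::-1])
    print(n,c["fx"],c["cx"],c["cy"],np.round(c["R"],3).tolist(),c["t"])
E
```

```text
{'time_s': 0.0, 'joints': [-58.839, 20.592, 0.633, -0.02, -70.138, -16.507], 'qd': [-0.023, 0.1, -0.003, 0.026, 0.014, -0.135], 'joint_torque': [0.003, -58.272, 29.306, 6.998, 0.007, -0.0], 'tcp_pos': [0.171, -0.653, 0.248], 'eef_rot': [179.902, -0.009, -165.353], 'contact_force': [-0.182, 0.615, -0.621], 'moment': [-0.017, -0.021, -0.064], 'gripper_force': 0.0, 'gripper_width': 0.088}
scene 424.91965114354446 315.15849251998475 198.02372948827505 [[-0.55, 0.835, 0.006], [0.55, 0.367, -0.75], [-0.628, -0.41, -0.661]] [ 0.29371705 -0.23284524  1.65724818]
top 423.0732610886281 316.2470602623545 194.3334565963158 [[-0.017, -1.0, 0.005], [-0.991, 0.016, -0.134], [0.134, -0.007, -0.991]] [-0.02581427  0.536038    1.07676616]
```

View pics/top0.png

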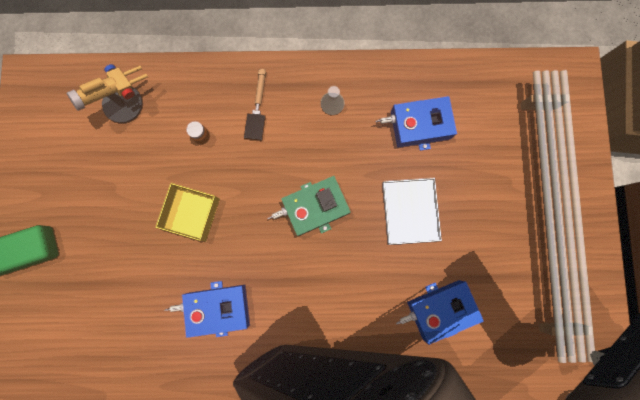

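View pics/scene0.png

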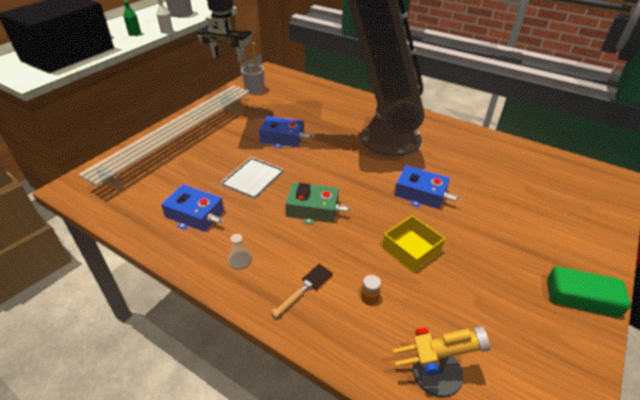

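The top view shows the green lighter at (316,206) with its insulator to the left, roughly world +y. The tub is at (187,213), the tray at (412,211), the flask at (333,100), the paddle at (257,105) and the jar at (198,133).

```bash
cat > h.py <<'E'
import numpy as np,cv2,pickle
def cloud(c,Rw=None,tw=None):
    v,u=np.mgrid[0:400,0:640]; z=c["range_z"]
    P=np.stack([(u-c["cx"])/c["fx"]*z,(v-c["cy"])/c["fy"]*z,z],-1)
    if "R" in c: W=(P-c["t"])@c["R"]
    else:
        T=c["T_tool_cam"]; W=(P@T[:3,:3].T+T[:3,3])@Rw.T+tw
    W[z<=0]=np.nan
    return W
E
python3 - <<'E'
from h import *
c=pickle.load(open("top.pkl","rb"));W=cloud(c);im=c["image"].astype(int)
hsv=cv2.cvtColor(c["image"],cv2.COLOR_RGB2HSV);H,S,V=[hsv[...,i].astype(int) for i in range(3)]
def rep(n,m,box):
    k=np.zeros_like(m);k[box[1]:box[3],box[0]:box[2]]=1;m=m&k.astype(bool)&np.isfinite(W[...,2])
    p=W[m];print(n,len(p),"med",np.round(np.median(p,0),4),"rect",cv2.minAreaRect((p[:,:2]*1000).astype(np.float32)))
    return p
print("bench z",np.nanmedian(W[250:280,100:180,2]))
Z=W[...,2]
rep("deck",(H>40)&(H<90)&(S>60)&(Z>.05)&(Z<.063),(270,170,360,245))
rep("cover",(Z>.075)&(Z<.09),(270,170,360,245))
rep("button",((H<8)|(H>172))&(S>120)&(Z>.055),(285,195,320,235))
rep("tab",((H<8)|(H>172))&(S>100)&(Z>.055),(312,180,350,205))
rep("tray",(Z<.03)&(Z>.001)&(S<60),(375,170,450,250))
rep("tub",(H>20)&(H<35)&(S>150)&(Z>.045),(150,180,225,245))
rep("jar",(Z>.06),(180,115,215,145))
rep("flask",(Z>.03),(315,80,350,120))
rep("paddle",(Z>.006),(235,60,275,145))
x=c["image"][160:250,255:455];cv2.imwrite("pics/crop.png",cv2.resize(x,None,fx=4,fy=4,interpolation=2)[:,:,::-1])
E
```

```text
bench z 0.00032731828986887884
deck 1774 med [ 0.5029 -0.0262  0.0562] rect ((505.0075988769531, -32.14995574951172), (104.917724609375, 149.37852478027344), 22.46438980102539)
cover 288 med [ 0.5171 -0.059   0.082 ] rect ((517.1318969726562, -59.537879943847656), (49.74363327026367, 36.147525787353516), 23.099233627319336)
button 67 med [0.4842 0.0051 0.067 ] rect ((484.2162170410156, 5.261094093322754), (20.519804000854492, 20.563379287719727), 88.31318664550781)
tab 9 med [ 0.5421 -0.0467  0.0694] rect ((543.1300048828125, -45.62825393676758), (6.555190086364746, 10.849884033203125), 42.45500946044922)
tray 2885 med [ 0.4899 -0.2909  0.0039] rect ((490.8327331542969, -289.11865234375), (169.96054077148438, 141.00320434570312), 2.9836385250091553)
tub 226 med [0.4881 0.3052 0.0588] rect ((493.95269775390625, 301.38531494140625), (120.676025390625, 118.87124633789062), 72.98204040527344)
jar 226 med [0.7057 0.2781 0.07  ] rect ((706.303955078125, 278.24530029296875), (40.98263931274414, 42.45619201660156), 4.450171947479248)
flask 314 med [ 0.7867 -0.082   0.0576] rect ((791.8401489257812, -83.08987426757812), (46.44308090209961, 41.31925964355469), 87.98641967773438)
paddle 783 med [0.75   0.1238 0.0157] rect ((802.3462524414062, 133.047119140625), (109.663330078125, 242.82049560546875), 89.90467071533203)
```

View pics/crop.png

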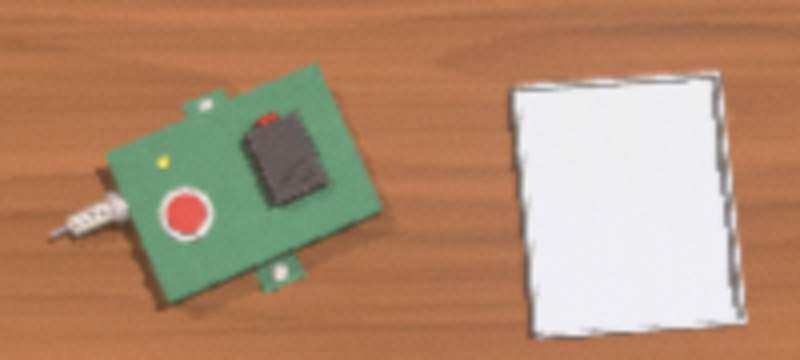

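Emit:
{"fn": "apply_moves", "kwargs": {"targets": [{"dp": [0.349, 0.595, -0.03], "yaw": 98}, {"dp": [0.349, 0.595, -0.03], "yaw": 98}, {"dp": [0.349, 0.595, -0.03], "yaw": 98}, {"dp": [0.349, 0.595, -0.03], "yaw": 98}, {"dp": [0.349, 0.595, -0.03], "yaw": 98}, {"dp": [0.349, 0.595, -0.03], "yaw": 98}, {"dp": [0.349, 0.595, -0.03], "yaw": 98}, {"dp": [0.349, 0.595, -0.03], "yaw": 98}, {"dp": [0.349, 0.595, -0.03], "yaw": 98}, {"dp": [0.349, 0.595, -0.03], "yaw": 98}, {"dp": [0.349, 0.595, -0.03], "yaw": 98}, {"dp": [0.349, 0.595, -0.03], "yaw": 98}, {"dp": [0.349, 0.595, -0.03], "yaw": 98}, {"dp": [0.349, 0.595, -0.03], "yaw": 98}, {"dp": [0.349, 0.595, -0.03], "yaw": 98}, {"dp": [0.349, 0.595, -0.03], "yaw": 98}, {"dp": [0.349, 0.595, -0.03], "yaw": 98}, {"dp": [0.349, 0.595, -0.03], "yaw": 98}, {"dp": [0.349, 0.595, -0.03], "yaw": 98}, {"dp": [0.349, 0.595, -0.03], "yaw": 98}], "grip": -1}}

```text
time_s: 1.77
tcp_pos: [0.5192, -0.0581, 0.2182]
eef_rot: [179.9, 0.0, -67.3]
contact_force: [0.2, -0.2, -0.3]
gripper_width: 0.0875
gripper_force: 0.0
```

```bash
cat >> h.py <<'E'
from scipy.spatial.transform import Rotation as Ro
def wrist(n):
    from plant import get_state,cams
    s=get_state();c=cams.capture("wrist")
    Rw=Ro.from_euler("xyz",s["eef_rot"],degrees=True).as_matrix();tw=np.array(s["tcp_pos"])
    cv2.imwrite(f"pics/{n}.png",c["image"][:,:,::-1])
    return s,c,cloud(c,Rw,tw)
E
python3 - <<'E'
from h import *
s,c,W=wrist("w0");print({k:np.round(s[k],4).tolist() for k in("time_s","tcp_pos","eef_rot","joints","contact_force")})
Z=W[...,2]
hsv=cv2.cvtColor(c["image"],cv2.COLOR_RGB2HSV);H,S,V=[hsv[...,i].astype(int) for i in range(3)]
near=np.hypot(W[...,0]-.517,W[...,1]+.0595)<.05
for n,m in(("covertop",(Z>.077)&(Z<.087)&near),("deck",(H>40)&(H<90)&(S>60)&(Z>.05)&(Z<.062)&(np.hypot(W[...,0]-.505,W[...,1]+.032)<.11)),("red",((H<8)|(H>172))&(S>100)&(Z>.055)&near)):
    p=W[m];print(n,len(p),np.median(p,0),cv2.minAreaRect((p[:,:2]*1000).astype(np.float32)), np.round(np.percentile(p[:,2],[2,98]),4))
E
```

```text
{'time_s': 1.7667, 'tcp_pos': [0.5192, -0.0581, 0.2182], 'eef_rot': [179.9368, 0.017, -67.3194], 'joints': [15.1441, 7.5364, -20.9315, -0.0098, -61.5969, 7.5411], 'contact_force': [0.2463, -0.2119, -0.2592]}
covertop 1708 [ 0.5165716  -0.05980346  0.0818842 ] ((516.4876098632812, -59.06752014160156), (50.0698127746582, 35.99955368041992), 22.63631820678711) [0.0798 0.0833]
deck 7944 [ 0.5094196  -0.04131449  0.05593549] ((507.2910461425781, -39.105445861816406), (105.1907958984375, 134.07679748535156), 22.78668975830078) [0.0545 0.0573]
red 85 [ 0.54174642 -0.0501704   0.06993015] ((520.46435546875, -61.227813720703125), (87.48394775390625, 30.801830291748047), 11.506623268127441) [0.0639 0.2304]
```

View pics/w0.png

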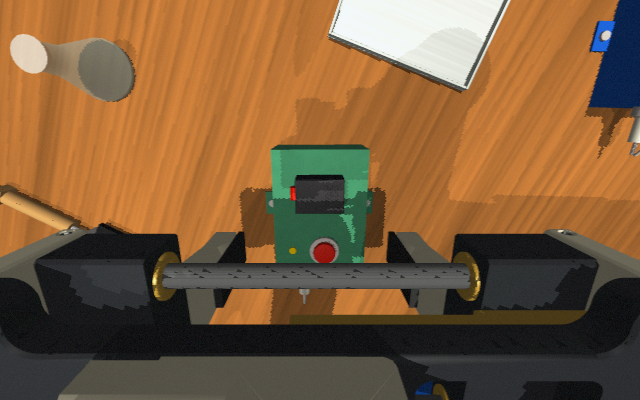

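The picture shows the cover at (320,194) with its red tab at (293,193) on the left, and the lighter below it. The measured cover centre is (516.5, -59.2) mm at 22.7°, which agrees with the top view.

Emit:
{"fn": "apply_moves", "kwargs": {"targets": [{"dp": [-0.0013, -0.0005, -0.03]}, {"dp": [-0.0013, -0.0005, -0.06]}, {"dp": [-0.0013, -0.0005, -0.09]}, {"dp": [-0.0013, -0.0005, -0.11]}, {"dp": [-0.0013, -0.0005, -0.122]}, {"dp": [-0.0013, -0.0005, -0.13]}, {"dp": [-0.0013, -0.0005, -0.134]}, {"dp": [-0.0013, -0.0005, -0.137]}, {"dp": [-0.0013, -0.0005, -0.137]}, {"dp": [-0.0013, -0.0005, -0.137]}]}}

```text
$.targets[0]: bad value
```

Emit:
{"fn": "apply_moves", "kwargs": {"targets": [{"dp": [0, 0, 0]}, {"dp": [0, 0, 0]}, {"dp": [0, 0, 0]}, {"dp": [0, 0, 0]}], "grip": 0.15, "squeeze": 3}}

```text
$.targets[0]: bad value
```

Yaw seems to be required in every row.

Emit:
{"fn": "apply_moves", "kwargs": {"targets": [{"dp": [-0.0013, -0.0005, -0.03], "yaw": 0}, {"dp": [-0.0013, -0.0005, -0.06], "yaw": 0}, {"dp": [-0.0013, -0.0005, -0.09], "yaw": 0}, {"dp": [-0.0013, -0.0005, -0.11], "yaw": 0}, {"dp": [-0.0013, -0.0005, -0.122], "yaw": 0}, {"dp": [-0.0013, -0.0005, -0.13], "yaw": 0}, {"dp": [-0.0013, -0.0005, -0.134], "yaw": 0}, {"dp": [-0.0013, -0.0005, -0.137], "yaw": 0}, {"dp": [-0.0013, -0.0005, -0.137], "yaw": 0}, {"dp": [-0.0013, -0.0005, -0.137], "yaw": 0}]}}

```text
time_s: 2.65
tcp_pos: [0.5189, -0.0587, 0.0823]
eef_rot: [-179.9, -0.0, -67.4]
contact_force: [0.3, 0.9, 0.0]
gripper_width: 0.0877
gripper_force: 0.0
```

Emit:
{"fn": "apply_moves", "kwargs": {"targets": [{"dp": [-0.001, -0.0003, -0.001], "yaw": 0}, {"dp": [-0.001, -0.0003, -0.001], "yaw": 0}, {"dp": [-0.001, -0.0003, -0.001], "yaw": 0}, {"dp": [-0.001, -0.0003, -0.001], "yaw": 0}, {"dp": [-0.001, -0.0003, -0.001], "yaw": 0}, {"dp": [-0.001, -0.0003, -0.001], "yaw": 0}], "grip": -0.32, "squeeze": 4}}

```text
time_s: 3.15
tcp_pos: [0.5175, -0.0587, 0.0807]
eef_rot: [-180.0, -0.0, -67.3]
contact_force: [-0.1, -0.7, -0.1]
gripper_width: 0.0587
gripper_force: 0.2
```

Emit:
{"fn": "apply_moves", "kwargs": {"targets": [{"dp": [0, 0, 0], "yaw": 0}, {"dp": [0, 0, 0], "yaw": 0}, {"dp": [0, 0, 0], "yaw": 0}, {"dp": [0, 0, 0], "yaw": 0}, {"dp": [0, 0, 0], "yaw": 0}], "grip": 0.5, "squeeze": 4}}

```text
time_s: 3.57
tcp_pos: [0.5176, -0.0588, 0.0807]
eef_rot: [-180.0, -0.0, -67.3]
contact_force: [0.4, 0.6, 2.2]
gripper_width: 0.0553
gripper_force: 4.0
```

Emit:
{"fn": "apply_moves", "kwargs": {"targets": [{"dp": [0, 0, 0], "yaw": 0}, {"dp": [0, 0, 0], "yaw": 0}, {"dp": [0, 0, 0], "yaw": 0}], "squeeze": 8}}

```text
time_s: 3.82
tcp_pos: [0.5175, -0.0588, 0.0807]
eef_rot: [-180.0, -0.0, -67.3]
contact_force: [-0.7, -0.3, 3.7]
gripper_width: 0.0536
gripper_force: 8.0
```

Emit:
{"fn": "apply_moves", "kwargs": {"targets": [{"dp": [0, 0, 0], "yaw": 0}, {"dp": [0, 0, 0], "yaw": 0}, {"dp": [0, 0, 0], "yaw": 0}, {"dp": [0, 0, 0], "yaw": 0}], "squeeze": 12.5}}

```text
time_s: 4.15
tcp_pos: [0.5174, -0.0589, 0.0806]
eef_rot: [180.0, -0.0, -67.3]
contact_force: [-2.2, 0.2, 5.0]
gripper_width: 0.0519
gripper_force: 12.5
```

Emit:
{"fn": "apply_moves", "kwargs": {"targets": [{"dp": [-0.0005, -0.0002, 0], "yaw": 0}, {"dp": [-0.0009, -0.0004, 0], "yaw": 0}, {"dp": [-0.0009, -0.0004, 0], "yaw": 0}]}}

```text
time_s: 4.4
tcp_pos: [0.5171, -0.059, 0.0807]
eef_rot: [-179.9, -0.0, -67.3]
contact_force: [1.0, 1.0, 2.6]
gripper_width: 0.0514
gripper_force: 12.5
```

Emit:
{"fn": "apply_moves", "kwargs": {"targets": [{"dp": [-0.0005, -0.0002, 0], "yaw": 0}, {"dp": [-0.0005, -0.0002, 0], "yaw": 0}]}}

```text
time_s: 4.57
tcp_pos: [0.5164, -0.0593, 0.0806]
eef_rot: [-180.0, -0.0, -67.3]
contact_force: [0.9, 0.4, 1.8]
gripper_width: 0.0519
gripper_force: 12.5
```

Emit:
{"fn": "apply_moves", "kwargs": {"targets": [{"dp": [-0.0005, -0.0002, 0], "yaw": 0}, {"dp": [-0.0005, -0.0002, 0], "yaw": 0}]}}

```text
time_s: 4.73
tcp_pos: [0.5158, -0.0596, 0.0807]
eef_rot: [-180.0, -0.0, -67.3]
contact_force: [0.8, 1.2, 2.3]
gripper_width: 0.0517
gripper_force: 12.5
```

Emit:
{"fn": "apply_moves", "kwargs": {"targets": [{"dp": [-0.0005, -0.0002, 0], "yaw": 0}, {"dp": [-0.0005, -0.0002, 0], "yaw": 0}]}}

```text
time_s: 4.9
tcp_pos: [0.5152, -0.0598, 0.0806]
eef_rot: [-180.0, -0.0, -67.3]
contact_force: [1.5, 0.5, 2.6]
gripper_width: 0.0518
gripper_force: 12.5
```

Emit:
{"fn": "apply_moves", "kwargs": {"targets": [{"dp": [-0.0003, -0.0001, 0], "yaw": 0}, {"dp": [-0.0003, -0.0001, 0], "yaw": 0}]}}

```text
time_s: 5.07
tcp_pos: [0.5149, -0.0599, 0.0806]
eef_rot: [-180.0, -0.0, -67.3]
contact_force: [2.6, 0.1, 2.7]
gripper_width: 0.0517
gripper_force: 12.5
```

Emit:
{"fn": "apply_moves", "kwargs": {"targets": [{"dp": [-0.0003, -0.0001, 0], "yaw": 0}, {"dp": [-0.0003, -0.0001, 0], "yaw": 0}]}}

```text
time_s: 5.23
tcp_pos: [0.5146, -0.06, 0.0806]
eef_rot: [-180.0, -0.0, -67.3]
contact_force: [2.0, 0.8, 3.7]
gripper_width: 0.0515
gripper_force: 12.5
```

Emit:
{"fn": "apply_moves", "kwargs": {"targets": [{"dp": [0, 0, 0], "yaw": 0}, {"dp": [0, 0, 0], "yaw": 0}]}}

```text
time_s: 5.4
tcp_pos: [0.5146, -0.06, 0.0806]
eef_rot: [-180.0, -0.0, -67.3]
contact_force: [1.8, 1.1, 4.0]
gripper_width: 0.051
gripper_force: 12.5
```

Emit:
{"fn": "apply_moves", "kwargs": {"targets": [{"dp": [-0.0003, -0.0001, 0], "yaw": 0}, {"dp": [-0.0003, -0.0001, 0], "yaw": 0}]}}

```text
time_s: 5.57
tcp_pos: [0.5145, -0.06, 0.0807]
eef_rot: [-180.0, -0.0, -67.3]
contact_force: [3.4, 0.6, 2.3]
gripper_width: 0.0515
gripper_force: 12.5
```

Emit:
{"fn": "apply_moves", "kwargs": {"targets": [{"dp": [-0.0003, -0.0001, 0], "yaw": 0}, {"dp": [-0.0003, -0.0001, 0], "yaw": 0}]}}

```text
time_s: 5.73
tcp_pos: [0.5143, -0.0601, 0.0806]
eef_rot: [-179.9, -0.0, -67.3]
contact_force: [4.5, 1.1, 2.0]
gripper_width: 0.0509
gripper_force: 12.5
```

Emit:
{"fn": "apply_moves", "kwargs": {"targets": [{"dp": [-0.0001, 0, 0.0005], "yaw": 0}, {"dp": [-0.0003, -0.0001, 0.001], "yaw": 0}, {"dp": [-0.0004, -0.0002, 0.0015], "yaw": 0}, {"dp": [-0.0004, -0.0002, 0.0015], "yaw": 0}]}}

```text
time_s: 6.07
tcp_pos: [0.5141, -0.06, 0.0818]
eef_rot: [-179.9, 0.0, -67.4]
contact_force: [5.7, 2.0, -3.3]
gripper_width: 0.0508
gripper_force: 12.5
```

Emit:
{"fn": "apply_moves", "kwargs": {"targets": [{"dp": [-0.0001, 0, 0.0005], "yaw": 0}, {"dp": [-0.0003, -0.0001, 0.001], "yaw": 0}, {"dp": [-0.0003, -0.0001, 0.001], "yaw": 0}]}}

```text
time_s: 6.32
tcp_pos: [0.514, -0.0599, 0.0828]
eef_rot: [-179.9, 0.0, -67.3]
contact_force: [6.4, 3.2, -3.8]
gripper_width: 0.0506
gripper_force: 12.5
```

Emit:
{"fn": "apply_moves", "kwargs": {"targets": [{"dp": [0.0002, 0.0001, 0.0005], "yaw": 0}, {"dp": [0.0002, 0.0001, 0.001], "yaw": 0}, {"dp": [0.0002, 0.0001, 0.001], "yaw": 0}]}}

```text
time_s: 6.57
tcp_pos: [0.5139, -0.0599, 0.0835]
eef_rot: [-179.9, 0.0, -67.4]
contact_force: [6.9, 2.6, -5.3]
gripper_width: 0.0504
gripper_force: 12.5
```

Emit:
{"fn": "apply_moves", "kwargs": {"targets": [{"dp": [0, 0, 0.0005], "yaw": 0}, {"dp": [0, 0, 0.001], "yaw": 0}, {"dp": [0, 0, 0.001], "yaw": 0}]}}

```text
time_s: 6.82
tcp_pos: [0.5136, -0.06, 0.0843]
eef_rot: [-180.0, 0.0, -67.4]
contact_force: [6.9, 2.0, -7.4]
gripper_width: 0.0508
gripper_force: 12.5
```

```bash
python3 - <<'E'
from h import *
s,c,W=wrist("w1");Z=W[...,2]
R=Ro.from_euler("z",22.7,degrees=True).as_matrix()
L=(W-np.array([.5165,-.0592,.056]))@R*1000
m=(abs(L[...,0])<34)&(abs(L[...,1])<8)&(L[...,2]>20)&(L[...,2]<60)
p=L[m]
for a in range(-34,34,4):
    q=p[(p[:,0]>=a)&(p[:,0]<a+4)]
    if len(q)>3: print(a,len(q),np.round(np.median(q[:,2]),1))
x=c["image"][130:330,180:460];cv2.imwrite("pics/w1c.png",cv2.resize(x,None,fx=2.5,fy=2.5,interpolation=2)[:,:,::-1])
E
```

```text
-34 168 53.5
-30 190 47.7
-26 87 28.3
-22 86 28.8
-18 88 28.9
-14 82 28.8
-10 94 28.9
-6 82 28.9
-2 92 28.9
2 82 29.0
6 84 29.2
10 85 29.3
14 81 29.4
18 78 29.5
22 212 51.8
26 130 55.3
```

Emit:
{"fn": "apply_moves", "kwargs": {"targets": [{"dp": [0.0006, 0.0002, 0], "yaw": 0}, {"dp": [0.0009, 0.0004, 0.0003], "yaw": 0}, {"dp": [0.0009, 0.0004, 0.0005], "yaw": 0}]}}

```text
time_s: 7.12
tcp_pos: [0.5137, -0.0599, 0.0844]
eef_rot: [179.9, 0.1, -67.4]
contact_force: [6.1, 0.7, -9.1]
gripper_width: 0.0512
gripper_force: 12.5
```

View pics/w1c.png

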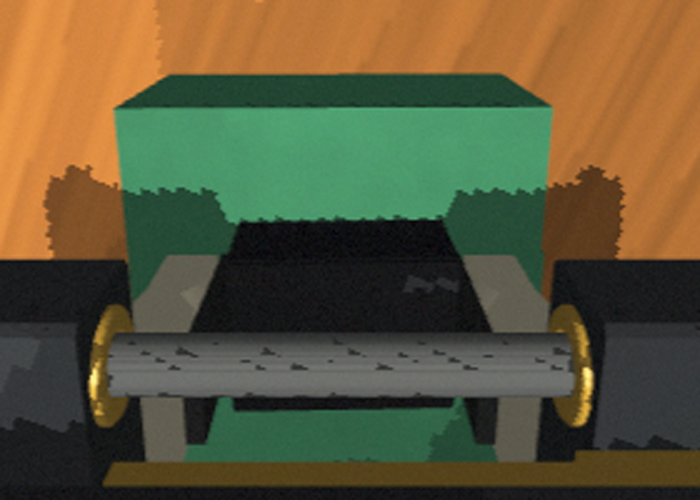

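Emit:
{"fn": "apply_moves", "kwargs": {"targets": [{"dp": [0.0005, 0.0002, 0], "yaw": 0}, {"dp": [0.0009, 0.0004, 0], "yaw": 0}, {"dp": [0.0009, 0.0004, 0], "yaw": 0}], "squeeze": 11}}

```text
time_s: 7.37
tcp_pos: [0.5141, -0.0597, 0.0845]
eef_rot: [179.9, 0.0, -67.4]
contact_force: [3.5, 1.0, -9.1]
gripper_width: 0.052
gripper_force: 11.0
```

Emit:
{"fn": "apply_moves", "kwargs": {"targets": [{"dp": [0.0005, 0.0002, 0], "yaw": 0}, {"dp": [0.0005, 0.0002, 0.0004], "yaw": 0}, {"dp": [0.0005, 0.0002, 0.0004], "yaw": 0}], "squeeze": 10.5}}

```text
time_s: 7.62
tcp_pos: [0.5142, -0.0597, 0.0852]
eef_rot: [179.8, 0.1, -67.4]
contact_force: [1.2, -0.0, -11.1]
gripper_width: 0.0529
gripper_force: 10.5
```

```bash
cat >> h.py <<'E'
def tilt(n):
    s,c,W=wrist(n)
    R=Ro.from_euler("z",22.7,degrees=True).as_matrix()
    L=(W-np.array([.5165,-.0592,.056]))@R*1000
    m=(abs(L[...,0])<19)&(abs(L[...,1])<8)&(L[...,2]>20)&(L[...,2]<60)
    p=L[m];p=p[abs(p[:,2]-np.median(p[:,2]))<8]
    k=np.polyfit(p[:,0],p[:,2],1)
    print("tilt deg",np.degrees(np.arctan(k[0])),"top z at -25,0,25",np.polyval(k,[-25,0,25])-25.9, "tcp",(Ro.from_euler("z",22.7,degrees=True).as_matrix().T@(s["tcp_pos"]-np.array([.5165,-.0592,.056])))*1000,s["contact_force"],s["moment"])
E
python3 -c "from h import *;tilt('w2')"
```

```text
tilt deg 1.58408562535428 top z at -25,0,25 [2.74504802 3.43641193 4.12777584] tcp [-2.28666226  0.45218099 29.15521194] [  1.20073316  -0.03857979 -11.1467495 ] [ 0.16751709 -0.56331968 -0.04779445]
```

Emit:
{"fn": "apply_moves", "kwargs": {"targets": [{"dp": [-0.0002, -0.0001, 0], "yaw": 0}, {"dp": [-0.0002, -0.0001, 0], "yaw": 0}], "squeeze": 9}}

```text
time_s: 7.83
tcp_pos: [0.5144, -0.0597, 0.0856]
eef_rot: [179.9, 0.0, -67.4]
contact_force: [-0.6, 0.2, -11.2]
gripper_width: 0.0541
gripper_force: 9.0
```

Emit:
{"fn": "apply_moves", "kwargs": {"targets": [{"dp": [-0.0001, 0, 0.0003], "yaw": 0}, {"dp": [-0.0002, -0.0001, 0.0006], "yaw": 0}, {"dp": [-0.0002, -0.0001, 0.0006], "yaw": 0}]}}

```text
time_s: 8.08
tcp_pos: [0.5143, -0.0598, 0.0862]
eef_rot: [179.9, 0.0, -67.4]
contact_force: [-1.7, -0.4, -10.9]
gripper_width: 0.0541
gripper_force: 9.0
```

Emit:
{"fn": "apply_moves", "kwargs": {"targets": [{"dp": [-0.0005, -0.0002, 0], "yaw": 0}, {"dp": [-0.0007, -0.0003, 0.0003], "yaw": 0}, {"dp": [-0.0009, -0.0004, 0.0006], "yaw": 0}, {"dp": [-0.0009, -0.0004, 0.0006], "yaw": 0}]}}

```text
time_s: 8.42
tcp_pos: [0.514, -0.0601, 0.0871]
eef_rot: [180.0, 0.0, -67.4]
contact_force: [-2.5, 0.9, -10.7]
gripper_width: 0.0541
gripper_force: 9.0
```

```bash
python3 -c "from h import *;tilt('w3')"
```

```text
tilt deg 3.940415035289161 top z at -25,0,25 [2.74444261 4.46648883 6.18853505] tcp [-2.5998892   0.14746691 31.10229263] [ -2.54176238   0.88982607 -10.6883664 ] [ 0.41641498  0.61486116 -0.01621884]
```

Emit:
{"fn": "apply_moves", "kwargs": {"targets": [{"dp": [-0.0005, -0.0002, 0.0005], "yaw": 0}, {"dp": [-0.0007, -0.0003, 0.001], "yaw": 0}, {"dp": [-0.0009, -0.0004, 0.0015], "yaw": 0}, {"dp": [-0.0009, -0.0004, 0.0015], "yaw": 0}]}}

```text
time_s: 8.8
tcp_pos: [0.5134, -0.0605, 0.0888]
eef_rot: [-180.0, -0.0, -67.3]
contact_force: [-1.4, 0.3, -9.5]
gripper_width: 0.0548
gripper_force: 9.0
```

Emit:
{"fn": "apply_moves", "kwargs": {"targets": [{"dp": [-0.0002, -0.0001, 0.0005], "yaw": 0}, {"dp": [-0.0003, -0.0001, 0.001], "yaw": 0}, {"dp": [-0.0005, -0.0002, 0.0015], "yaw": 0}, {"dp": [-0.0007, -0.0003, 0.002], "yaw": 0}]}}

```text
time_s: 9.13
tcp_pos: [0.5126, -0.0608, 0.0907]
eef_rot: [180.0, 0.0, -67.3]
contact_force: [-1.6, 0.2, -12.0]
gripper_width: 0.0554
gripper_force: 9.0
```

```bash
python3 -c "from h import *;tilt('w4')"
```

```text
tilt deg 7.937755627727381 top z at -25,0,25 [2.939635   6.42546441 9.91129382] tcp [-4.17264788  0.03905648 34.65127689] [ -1.60137002   0.16896548 -11.96645797] [ 0.07405689  0.60520873 -0.00178192]
```

Emit:
{"fn": "apply_moves", "kwargs": {"targets": [{"dp": [-0.0001, 0, 0.0003], "yaw": 0}, {"dp": [-0.0003, -0.0001, 0.0008], "yaw": 0}, {"dp": [-0.0004, -0.0002, 0.0013], "yaw": 0}, {"dp": [-0.0006, -0.0003, 0.0018], "yaw": 0}, {"dp": [-0.0007, -0.0003, 0.002], "yaw": 0}], "squeeze": 8}}

```text
time_s: 9.6
tcp_pos: [0.5119, -0.0611, 0.0927]
eef_rot: [180.0, 0.0, -67.3]
contact_force: [-1.5, 0.8, -11.4]
gripper_width: 0.0556
gripper_force: 8.0
```

Emit:
{"fn": "apply_moves", "kwargs": {"targets": [{"dp": [-0.0002, -0.0001, 0.0005], "yaw": 0}, {"dp": [-0.0003, -0.0001, 0.001], "yaw": 0}, {"dp": [-0.0005, -0.0002, 0.0015], "yaw": 0}, {"dp": [-0.0007, -0.0003, 0.002], "yaw": 0}, {"dp": [-0.0007, -0.0003, 0.002], "yaw": 0}]}}

```text
time_s: 10.02
tcp_pos: [0.5112, -0.0614, 0.0947]
eef_rot: [180.0, 0.0, -67.3]
contact_force: [-3.0, -1.3, -10.2]
gripper_width: 0.0562
gripper_force: 8.0
```

```bash
python3 -c "from h import *;tilt('w5')"
```

```text
tilt deg 4.324335494667962 top z at -25,0,25 [5.71279102 7.6032292  9.49366738] tcp [-5.77127394  0.04054025 38.67311813] [ -3.00588173  -1.32300623 -10.19200307] [-0.11235116  1.0784077  -0.01400032]
```

```bash
python3 - <<'E'
from h import *
s,c,W=wrist("w6");print(s["contact_force"],s["tcp_pos"],s["gripper_width"])
R=Ro.from_euler("z",22.7,degrees=True).as_matrix()
L=(W-np.array([.5165,-.0592,.056]))@R*1000
for y0 in(-12,0,10):
  m=(abs(L[...,0])<30)&(abs(L[...,1]-y0)<4)&(L[...,2]>20)&(L[...,2]<60);p=L[m]
  print(y0,[(a,len(q),round(float(np.median(q[:,2])),1)) for a in range(-32,32,4) for q in [p[(p[:,0]>=a)&(p[:,0]<a+4)]] if len(q)>3])
x=c["image"][130:330,180:460]
c2=__import__("plant").cams.capture("scene");y=c2["image"][170:230,270:355]
a=cv2.resize(x,(500,360),interpolation=2);b=cv2.resize(y,(500,353),interpolation=2)
cv2.imwrite("pics/w6c.png",np.hstack([a[:353],b])[:,:,::-1][:, :1000])
cv2.imwrite("pics/w6c.png",cv2.resize(np.vstack([a,b]),(420,600))[:,:,::-1])
E
```

```text
[ -2.15565079  -0.14370605 -10.48160674] [ 0.5112012  -0.06139718  0.09468271] 0.056036217672457096
-12 [(-32, 39, 27.8), (-28, 97, 28.6), (-24, 90, 29.4), (-20, 93, 30.6), (-16, 95, 31.3), (-12, 93, 32.1), (-8, 88, 33.2), (-4, 107, 34.1), (0, 96, 35.1), (4, 106, 36.1), (8, 100, 37.1), (12, 86, 37.6), (16, 26, 26.6), (20, 112, 40.2), (24, 232, 39.4), (28, 131, 38.4)]
0 [(-32, 40, 27.8), (-28, 81, 28.9), (-24, 79, 30.0), (-20, 72, 30.5), (-16, 76, 31.4), (-12, 71, 32.3), (-8, 66, 33.2), (-4, 66, 34.2), (0, 55, 35.2), (4, 50, 36.1), (8, 51, 37.0), (12, 26, 37.8), (16, 71, 26.7), (20, 115, 27.1)]
10 [(20, 25, 54.8)]
```

View pics/w6c.png

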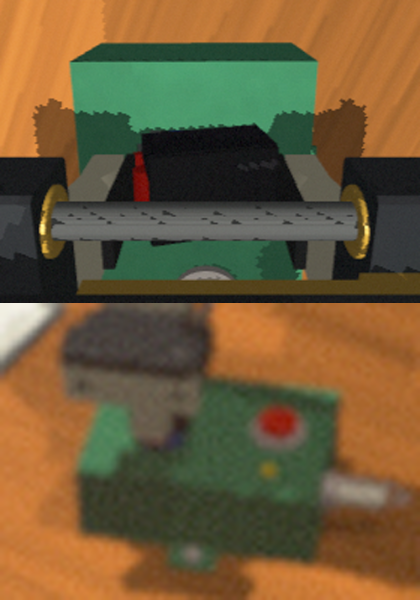

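The cover is tilted about 13° between the fingers and its +x (red) end is clearly above the deck. I'll tilt it slightly more, then relax and shift to +x.

Emit:
{"fn": "apply_moves", "kwargs": {"targets": [{"dp": [-0.0002, -0.0001, 0.0005], "yaw": 0}, {"dp": [-0.0003, -0.0001, 0.001], "yaw": 0}, {"dp": [-0.0005, -0.0002, 0.0015], "yaw": 0}, {"dp": [-0.0006, -0.0002, 0.002], "yaw": 0}, {"dp": [-0.0006, -0.0002, 0.002], "yaw": 0}]}}

```text
time_s: 10.58
tcp_pos: [0.511, -0.0615, 0.0969]
eef_rot: [-180.0, -0.0, -67.3]
contact_force: [-3.0, -0.7, -10.1]
gripper_width: 0.0561
gripper_force: 8.0
```

Emit:
{"fn": "apply_moves", "kwargs": {"targets": [{"dp": [0, 0, -0.0004], "yaw": 0}, {"dp": [0, 0, -0.0008], "yaw": 0}, {"dp": [0, 0, -0.001], "yaw": 0}]}}

```text
time_s: 10.83
tcp_pos: [0.5127, -0.0612, 0.0969]
eef_rot: [-179.8, -0.1, -67.3]
contact_force: [-0.3, 0.8, -1.4]
gripper_width: 0.0556
gripper_force: 8.0
```

Emit:
{"fn": "apply_moves", "kwargs": {"targets": [{"dp": [0.0009, 0.0004, 0], "yaw": 0}, {"dp": [0.0018, 0.0008, 0], "yaw": 0}, {"dp": [0.0028, 0.0012, 0], "yaw": 0}, {"dp": [0.0028, 0.0012, 0], "yaw": 0}], "squeeze": 10}}

```text
time_s: 11.17
tcp_pos: [0.5143, -0.0602, 0.096]
eef_rot: [-179.9, -0.0, -67.3]
contact_force: [-0.4, -0.2, -0.8]
gripper_width: 0.0547
gripper_force: 10.0
```

Emit:
{"fn": "apply_moves", "kwargs": {"targets": [{"dp": [0.0009, 0.0004, 0], "yaw": 0}, {"dp": [0.0018, 0.0008, 0], "yaw": 0}, {"dp": [0.0018, 0.0008, 0], "yaw": 0}]}}

```text
time_s: 11.42
tcp_pos: [0.5156, -0.0594, 0.0957]
eef_rot: [-180.0, -0.0, -67.3]
contact_force: [0.2, 0.1, -0.2]
gripper_width: 0.0548
gripper_force: 10.0
```

```bash
cat >> h.py <<'E'
def prof(n):
    s,c,W=wrist(n)
    R=Ro.from_euler("z",22.7,degrees=True).as_matrix()
    L=(W-np.array([.5165,-.0592,.056]))@R*1000
    m=(abs(L[...,0])<36)&(abs(L[...,1]+8)<8)&(L[...,2]>20)&(L[...,2]<60);p=L[m]
    print([(a,len(q),round(float(np.median(q[:,2])),1)) for a in range(-36,36,4) for q in [p[(p[:,0]>=a)&(p[:,0]<a+4)]] if len(q)>3])
    print((s["tcp_pos"]-np.array([.5165,-.0592,.056]))@R*1000,s["contact_force"]@R,s["moment"],s["gripper_width"])
E
python3 -c "from h import *;prof('w7')"
```

```text
[(-36, 262, 39.3), (-32, 320, 39.3), (-28, 213, 26.4), (-24, 171, 27.5), (-20, 174, 28.6), (-16, 183, 29.8), (-12, 182, 31.0), (-8, 182, 31.9), (-4, 182, 33.0), (0, 184, 34.3), (4, 191, 35.4), (8, 205, 36.5), (12, 197, 37.7), (16, 184, 38.7), (20, 90, 28.1), (24, 268, 31.9), (28, 248, 39.5), (32, 257, 40.1)]
[-0.90684664  0.11187922 39.67967522] [ 0.20326251 -0.00044444 -0.23920603] [-0.00934903  0.15719435 -0.03594406] 0.05476570842788043
```

Emit:
{"fn": "apply_moves", "kwargs": {"targets": [{"dp": [0.0009, 0.0004, 0], "yaw": 0}, {"dp": [0.0014, 0.0006, 0], "yaw": 0}, {"dp": [0.0014, 0.0006, 0], "yaw": 0}]}}

```text
time_s: 11.72
tcp_pos: [0.5169, -0.0589, 0.0956]
eef_rot: [-180.0, -0.0, -67.3]
contact_force: [-0.6, -0.6, -0.7]
gripper_width: 0.0554
gripper_force: 10.0
```

Emit:
{"fn": "apply_moves", "kwargs": {"targets": [{"dp": [0, 0, 0.0006], "yaw": 0}, {"dp": [0, 0, 0.0012], "yaw": 0}, {"dp": [0, 0, 0.0018], "yaw": 0}, {"dp": [0, 0, 0.0018], "yaw": 0}]}}

```text
time_s: 12.05
tcp_pos: [0.5168, -0.0589, 0.0976]
eef_rot: [-180.0, -0.0, -67.3]
contact_force: [0.4, 0.5, -0.6]
gripper_width: 0.0552
gripper_force: 10.0
```

Emit:
{"fn": "apply_moves", "kwargs": {"targets": [{"dp": [0, 0, 0.001], "yaw": 0}, {"dp": [0, 0, 0.002], "yaw": 0}, {"dp": [0, 0, 0.003], "yaw": 0}, {"dp": [0, 0, 0.003], "yaw": 0}]}}

```text
time_s: 12.38
tcp_pos: [0.5169, -0.0589, 0.1007]
eef_rot: [-180.0, -0.0, -67.3]
contact_force: [-0.1, 0.3, -0.6]
gripper_width: 0.0547
gripper_force: 10.0
```

Emit:
{"fn": "apply_moves", "kwargs": {"targets": [{"dp": [0, 0, 0.002], "yaw": 0}, {"dp": [0, 0, 0.004], "yaw": 0}, {"dp": [0, 0, 0.006], "yaw": 0}, {"dp": [0, 0, 0.006], "yaw": 0}]}}

```text
time_s: 12.72
tcp_pos: [0.5171, -0.0589, 0.107]
eef_rot: [-180.0, -0.0, -67.3]
contact_force: [0.3, 0.1, -1.1]
gripper_width: 0.0551
gripper_force: 10.0
```

```bash
python3 -c "from h import *;prof('w8')"
```

```text
[(-36, 176, 49.7), (-32, 170, 45.4), (-28, 279, 40.6), (-24, 159, 38.1), (-20, 173, 39.4), (-16, 176, 40.6), (-12, 180, 41.8), (-8, 178, 42.8), (-4, 179, 43.8), (0, 186, 45.0), (4, 202, 46.2), (8, 193, 47.4), (12, 198, 48.6), (16, 198, 49.8), (20, 98, 49.7), (24, 129, 38.4), (28, 318, 44.9), (32, 178, 47.6)]
[ 0.64670613  0.0754953  51.00226197] [ 0.33655353 -0.06733724 -1.14307241] [0.00657256 0.18334913 0.0127428 ] 0.05510254235344512
```

Cover is off and held.

Emit:
{"fn": "apply_moves", "kwargs": {"targets": [{"dp": [0, 0, 0.006], "yaw": 0}, {"dp": [0, 0, 0.016], "yaw": 0}, {"dp": [0, 0, 0.028], "yaw": 0}, {"dp": [0, 0, 0.04], "yaw": 0}, {"dp": [0, 0, 0.05], "yaw": 0}, {"dp": [0, 0, 0.055], "yaw": 0}, {"dp": [0, 0, 0.055], "yaw": 0}, {"dp": [0, 0, 0.055], "yaw": 0}]}}

```text
time_s: 13.43
tcp_pos: [0.5167, -0.0588, 0.1617]
eef_rot: [-180.0, 0.0, -67.4]
contact_force: [-0.5, 0.3, 0.2]
gripper_width: 0.0549
gripper_force: 10.0
```

Emit:
{"fn": "apply_moves", "kwargs": {"targets": [{"dp": [-0.001, -0.008, 0], "yaw": 0}, {"dp": [-0.003, -0.022, 0], "yaw": 0}, {"dp": [-0.005, -0.04, 0], "yaw": 0}, {"dp": [-0.007, -0.06, 0], "yaw": 0}, {"dp": [-0.01, -0.08, 0], "yaw": 0}, {"dp": [-0.012, -0.1, 0], "yaw": 0}, {"dp": [-0.015, -0.12, 0], "yaw": 0}, {"dp": [-0.017, -0.14, 0], "yaw": 0}, {"dp": [-0.02, -0.16, 0], "yaw": 0}, {"dp": [-0.022, -0.18, 0], "yaw": 0}, {"dp": [-0.024, -0.2, 0], "yaw": 0}, {"dp": [-0.026, -0.217, 0], "yaw": 0}, {"dp": [-0.027, -0.226, 0], "yaw": 0}, {"dp": [-0.027, -0.23, 0], "yaw": 0}, {"dp": [-0.027, -0.23, 0], "yaw": 0}]}}

```text
time_s: 14.68
tcp_pos: [0.4893, -0.2895, 0.1608]
eef_rot: [179.9, 0.0, -67.4]
contact_force: [-0.1, -0.5, -0.1]
gripper_width: 0.0547
gripper_force: 10.0
```

Emit:
{"fn": "apply_moves", "kwargs": {"targets": [{"dp": [0, 0, -0.01], "yaw": 0}, {"dp": [0, 0, -0.025], "yaw": 0}, {"dp": [0, 0, -0.042], "yaw": 0}, {"dp": [0, 0, -0.06], "yaw": 0}, {"dp": [0, 0, -0.077], "yaw": 0}, {"dp": [0, 0, -0.09], "yaw": 0}, {"dp": [0, 0, -0.097], "yaw": 0}, {"dp": [0, 0, -0.1], "yaw": 0}, {"dp": [0, 0, -0.1], "yaw": 0}]}}

```text
time_s: 15.43
tcp_pos: [0.4896, -0.2883, 0.0608]
eef_rot: [179.9, 0.0, -67.3]
contact_force: [-0.1, 0.1, 0.2]
gripper_width: 0.0551
gripper_force: 10.0
```

```bash
cat > p.py <<'E'
from h import *
def rel(n):
    s,c,W=wrist(n);R=Ro.from_euler("z",22.7,degrees=True).as_matrix()
    L=(W-np.array([*s["tcp_pos"][:2],0]))@R*1000
    m=(abs(L[...,0])<36)&(abs(L[...,1]+8)<8)&(L[...,2]>12)&(L[...,2]<90);p=L[m]
    print([(a,len(q),round(float(np.median(q[:,2])),1)) for a in range(-36,36,4) for q in [p[(p[:,0]>=a)&(p[:,0]<a+4)]] if len(q)>3])
    print(s["tcp_pos"],s["contact_force"],s["gripper_width"])
E
python3 -c "from p import *;rel('w9')"
```

```text
[(-36, 270, 61.3), (-32, 264, 64.2), (-28, 310, 51.1), (-24, 163, 48.1), (-20, 170, 49.4), (-16, 176, 50.6), (-12, 183, 51.8), (-8, 181, 52.7), (-4, 177, 53.9), (0, 185, 54.9), (4, 207, 56.2), (8, 182, 57.3), (12, 207, 58.5), (16, 194, 59.6), (20, 94, 54.5), (24, 212, 48.8), (28, 363, 60.7), (32, 257, 60.6)]
[ 0.48957994 -0.28830897  0.06077716] [-0.09449297  0.09953175  0.17846305] 0.055079401367329354
```

Emit:
{"fn": "apply_moves", "kwargs": {"targets": [{"dp": [0, 0, -0.003], "yaw": 0}, {"dp": [0, 0, -0.006], "yaw": 0}, {"dp": [0, 0, -0.008], "yaw": 0}, {"dp": [0, 0, -0.01], "yaw": 0}, {"dp": [0, 0, -0.011], "yaw": 0}, {"dp": [0, 0, -0.012], "yaw": 0}, {"dp": [0, 0, -0.013], "yaw": 0}], "squeeze": 6}}

```text
time_s: 16.07
tcp_pos: [0.4902, -0.2892, 0.0489]
eef_rot: [-180.0, -0.0, -67.3]
contact_force: [-0.2, 0.5, 4.7]
gripper_width: 0.0563
gripper_force: 6.0
```

Emit:
{"fn": "apply_moves", "kwargs": {"targets": [{"dp": [0, 0, -0.001], "yaw": 0}, {"dp": [0, 0, -0.002], "yaw": 0}, {"dp": [0, 0, -0.003], "yaw": 0}, {"dp": [0, 0, -0.004], "yaw": 0}]}}

```text
time_s: 16.4
tcp_pos: [0.4909, -0.289, 0.0449]
eef_rot: [-179.9, -0.1, -67.3]
contact_force: [2.1, 0.8, 4.5]
gripper_width: 0.0553
gripper_force: 6.0
```

```bash
python3 -c "from p import *;rel('w10')"
```

```text
[(-36, 260, 45.3), (-32, 531, 72.4), (-28, 274, 37.2), (-24, 178, 37.2), (-20, 184, 38.0), (-16, 189, 38.9), (-12, 190, 39.6), (-8, 181, 40.0), (-4, 178, 40.8), (0, 197, 41.7), (4, 196, 42.3), (8, 191, 43.1), (12, 197, 43.8), (16, 192, 44.5), (20, 93, 44.8), (24, 121, 32.4), (28, 649, 54.5), (32, 297, 45.6)]
[ 0.4909218  -0.28901689  0.04490321] [2.11591244 0.81807293 4.49245187] 0.055322829963494476
```

Emit:
{"fn": "apply_moves", "kwargs": {"targets": [{"dp": [0, 0, -0.001], "yaw": 0}, {"dp": [0, 0, -0.002], "yaw": 0}, {"dp": [0, 0, -0.003], "yaw": 0}, {"dp": [0, 0, -0.004], "yaw": 0}, {"dp": [0, 0, -0.005], "yaw": 0}]}}

```text
time_s: 16.87
tcp_pos: [0.4895, -0.2889, 0.0392]
eef_rot: [180.0, 0.0, -67.3]
contact_force: [1.5, 1.0, 3.6]
gripper_width: 0.0544
gripper_force: 6.0
```

Emit:
{"fn": "apply_moves", "kwargs": {"targets": [{"dp": [0, 0, -0.001], "yaw": 0}, {"dp": [0, 0, -0.002], "yaw": 0}, {"dp": [0, 0, -0.003], "yaw": 0}]}}

```text
time_s: 17.12
tcp_pos: [0.4895, -0.2889, 0.0362]
eef_rot: [180.0, 0.0, -67.3]
contact_force: [0.9, 0.2, 2.8]
gripper_width: 0.0538
gripper_force: 6.0
```

```bash
python3 -c "from p import *;rel('w11')"
```

```text
[(-36, 259, 37.2), (-32, 667, 73.4), (-28, 226, 37.3), (-24, 184, 36.9), (-20, 183, 37.0), (-16, 192, 37.1), (-12, 174, 37.2), (-8, 197, 37.1), (-4, 171, 37.0), (0, 192, 37.2), (4, 171, 37.2), (8, 191, 37.2), (12, 180, 37.2), (16, 184, 37.2), (20, 144, 37.2), (24, 221, 31.0), (28, 697, 72.4), (32, 267, 36.4)]
[ 0.48947512 -0.28887471  0.03619785] [0.8708207  0.24941472 2.83171826] 0.053764224313257426
```

Emit:
{"fn": "apply_moves", "kwargs": {"targets": [{"dp": [0, 0, 0], "yaw": 0}, {"dp": [0, 0, 0], "yaw": 0}], "squeeze": 3}}

```text
time_s: 17.33
tcp_pos: [0.489, -0.2888, 0.036]
eef_rot: [179.9, 0.1, -67.4]
contact_force: [-0.2, -0.3, 0.3]
gripper_width: 0.0554
gripper_force: 3.0
```

Emit:
{"fn": "apply_moves", "kwargs": {"targets": [{"dp": [0, 0, 0], "yaw": 0}, {"dp": [0, 0, 0], "yaw": 0}, {"dp": [0, 0, 0], "yaw": 0}, {"dp": [0, 0, 0], "yaw": 0}, {"dp": [0, 0, 0], "yaw": 0}], "grip": -0.8}}

```text
time_s: 17.75
tcp_pos: [0.4896, -0.2889, 0.0364]
eef_rot: [180.0, 0.0, -67.3]
contact_force: [0.8, 1.0, -0.1]
gripper_width: 0.0782
gripper_force: 0.0
```

Emit:
{"fn": "apply_moves", "kwargs": {"targets": [{"dp": [0, 0, 0.01], "yaw": 0}, {"dp": [0, 0, 0.03], "yaw": 0}, {"dp": [0, 0, 0.06], "yaw": 0}, {"dp": [0, 0, 0.09], "yaw": 0}, {"dp": [0, 0, 0.12], "yaw": 0}, {"dp": [0, 0, 0.14], "yaw": 0}, {"dp": [0.01, 0.07, 0.16], "yaw": 0}, {"dp": [0.02, 0.12, 0.17], "yaw": 0}, {"dp": [0.025, 0.16, 0.17], "yaw": 0}, {"dp": [0.03, 0.2, 0.17], "yaw": 0}, {"dp": [0.03, 0.22, 0.17], "yaw": 0}, {"dp": [0.03, 0.23, 0.17], "yaw": 0}, {"dp": [0.03, 0.23, 0.17], "yaw": 0}]}}

```text
time_s: 18.83
tcp_pos: [0.5203, -0.055, 0.2078]
eef_rot: [-179.9, -0.0, -67.1]
contact_force: [0.4, 0.1, 0.6]
gripper_width: 0.0789
gripper_force: 0.0
```

```bash
python3 - <<'E'
from h import *
import plant
s,c,W=wrist("w12");Z=W[...,2];print(s["tcp_pos"],s["eef_rot"])
near=np.hypot(W[...,0]-.519,W[...,1]+.0585)<.03
p=W[(Z>.07)&(Z<.088)&near];print(len(p),np.median(p,0),cv2.minAreaRect((p[:,:2]*1000).astype(np.float32)))
c=plant.cams.capture("top");W=cloud(c);v=W[150:270,350:460];m=(v[...,2]>.03)&(v[...,2]<.045)
p=v[m];print("cover",len(p),np.median(p,0),cv2.minAreaRect((p[:,:2]*1000).astype(np.float32)))
E
```

```text
[ 0.52028514 -0.05500243  0.20783365] [-1.79875167e+02 -2.03242341e-03 -6.71230110e+01]
491 [ 0.5188791  -0.05963854  0.07855593] ((518.4993896484375, -58.74544143676758), (17.225299835205078, 26.63619613647461), 23.126970291137695)
cover 273 [ 0.48717512 -0.28882521  0.03707466] ((487.21533203125, -289.7682800292969), (49.684722900390625, 37.002567291259766), 22.433557510375977)
```

Emit:
{"fn": "apply_moves", "kwargs": {"targets": [{"dp": [-0.001, 0, -0.03], "yaw": 0}, {"dp": [-0.001, 0, -0.06], "yaw": 0}, {"dp": [-0.001, 0, -0.085], "yaw": 0}, {"dp": [-0.001, 0, -0.1], "yaw": 0}, {"dp": [-0.001, 0, -0.1], "yaw": 0}, {"dp": [-0.001, 0, -0.1], "yaw": 0}], "grip": -0.4}}

```text
time_s: 19.43
tcp_pos: [0.5184, -0.0601, 0.1063]
eef_rot: [179.9, 0.0, -67.4]
contact_force: [-0.6, 0.1, 0.4]
gripper_width: 0.0612
gripper_force: 0.0
```

Emit:
{"fn": "apply_moves", "kwargs": {"targets": [{"dp": [0, 0.001, -0.01], "yaw": 0}, {"dp": [0, 0.001, -0.018], "yaw": 0}, {"dp": [0, 0.001, -0.023], "yaw": 0}, {"dp": [0, 0.001, -0.025], "yaw": 0}, {"dp": [0, 0.001, -0.025], "yaw": 0}, {"dp": [0, 0.001, -0.025], "yaw": 0}]}}

```text
time_s: 19.93
tcp_pos: [0.5189, -0.0579, 0.0816]
eef_rot: [-180.0, -0.0, -67.3]
contact_force: [1.0, 0.2, -0.6]
gripper_width: 0.0612
gripper_force: 0.0
```

Emit:
{"fn": "apply_moves", "kwargs": {"targets": [{"dp": [0, 0, 0], "yaw": 0}, {"dp": [0, 0, 0], "yaw": 0}, {"dp": [0, 0, 0], "yaw": 0}, {"dp": [0, 0, 0], "yaw": 0}, {"dp": [0, 0, 0], "yaw": 0}, {"dp": [0, 0, 0], "yaw": 0}, {"dp": [0, 0, 0], "yaw": 0}, {"dp": [0, 0, 0], "yaw": 0}], "grip": 1, "squeeze": 12}}

```text
time_s: 20.6
tcp_pos: [0.5187, -0.0579, 0.0815]
eef_rot: [180.0, 0.0, -67.3]
contact_force: [0.8, -0.1, 0.3]
gripper_width: 0.0176
gripper_force: 12.0
```

Emit:
{"fn": "apply_moves", "kwargs": {"targets": [{"dp": [0, 0, 0.003], "yaw": 0}, {"dp": [0, 0, 0.007], "yaw": 0}, {"dp": [0, 0, 0.012], "yaw": 0}, {"dp": [0, 0, 0.018], "yaw": 0}]}}

```text
time_s: 20.93
tcp_pos: [0.5187, -0.0579, 0.0999]
eef_rot: [180.0, 0.0, -67.3]
contact_force: [0.2, 0.3, 0.1]
gripper_width: 0.0177
gripper_force: 12.0
```

Emit:
{"fn": "apply_moves", "kwargs": {"targets": [{"dp": [0, 0, 0.012], "yaw": 0}, {"dp": [0, 0, 0.026], "yaw": 0}, {"dp": [0, 0, 0.042], "yaw": 0}, {"dp": [0, 0, 0.058], "yaw": 0}, {"dp": [0, 0, 0.068], "yaw": 0}, {"dp": [0, 0, 0.07], "yaw": 0}]}}

```text
time_s: 21.43
tcp_pos: [0.5199, -0.0578, 0.1719]
eef_rot: [-179.8, -0.1, -67.3]
contact_force: [0.5, 0.0, -1.6]
gripper_width: 0.0176
gripper_force: 12.0
```

Emit:
{"fn": "apply_moves", "kwargs": {"targets": [{"dp": [-0.001, 0.01, 0], "yaw": 0}, {"dp": [-0.002, 0.03, 0], "yaw": 0}, {"dp": [-0.004, 0.055, 0], "yaw": 0}, {"dp": [-0.006, 0.08, 0], "yaw": 0}, {"dp": [-0.008, 0.105, 0], "yaw": 0}, {"dp": [-0.01, 0.13, 0], "yaw": 0}, {"dp": [-0.012, 0.155, 0], "yaw": 0}, {"dp": [-0.014, 0.18, 0], "yaw": 0}, {"dp": [-0.016, 0.205, 0], "yaw": 0}, {"dp": [-0.018, 0.23, 0], "yaw": 0}, {"dp": [-0.02, 0.255, 0], "yaw": 0}, {"dp": [-0.022, 0.28, 0], "yaw": 0}, {"dp": [-0.023, 0.305, 0], "yaw": 0}, {"dp": [-0.024, 0.33, 0], "yaw": 0}, {"dp": [-0.025, 0.35, 0], "yaw": 0}, {"dp": [-0.025, 0.359, 0], "yaw": 0}, {"dp": [-0.025, 0.359, 0], "yaw": 0}, {"dp": [-0.025, 0.359, 0], "yaw": 0}]}}

```text
time_s: 22.93
tcp_pos: [0.493, 0.301, 0.1684]
eef_rot: [179.9, -0.0, -67.3]
contact_force: [1.3, -1.0, -1.3]
gripper_width: 0.0177
gripper_force: 12.0
```

```bash
python3 - <<'E'
import plant,cv2
from h import *
s,c,W=wrist("w13");print(s["tcp_pos"],s["gripper_width"])
a=c["image"];b=plant.cams.capture("scene")["image"]
cv2.imwrite("pics/t.png",np.vstack([cv2.resize(a,(480,300)),cv2.resize(b,(480,300))])[:,:,::-1])
E
```

```text
[0.49302909 0.30102697 0.16842698] 0.017667863296147855
```

View pics/t.png

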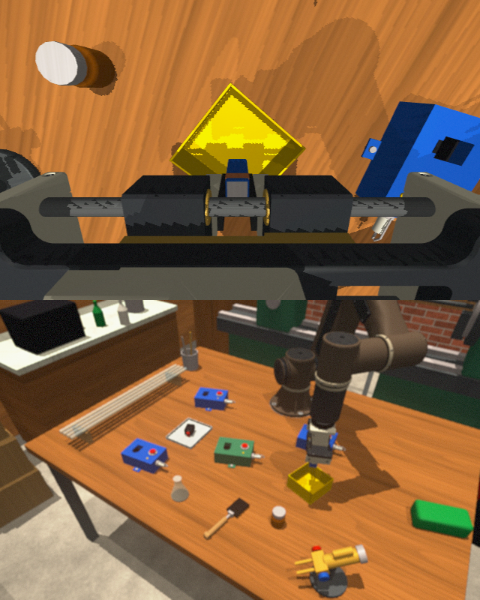

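The battery is held in the jaws over the tub, with the tub centred at about (240,145) in the upper half. The cover lies in the tray at (190,430). Lowering.

Emit:
{"fn": "apply_moves", "kwargs": {"targets": [{"dp": [0, 0, -0.012], "yaw": 0}, {"dp": [0, 0, -0.03], "yaw": 0}, {"dp": [0, 0, -0.05], "yaw": 0}, {"dp": [0, 0, -0.07], "yaw": 0}, {"dp": [0, 0, -0.088], "yaw": 0}, {"dp": [0, 0, -0.1], "yaw": 0}, {"dp": [0, 0, -0.107], "yaw": 0}, {"dp": [0, 0, -0.11], "yaw": 0}, {"dp": [0, 0, -0.112], "yaw": 0}, {"dp": [0, 0, -0.112], "yaw": 0}]}}

```text
time_s: 23.87
tcp_pos: [0.494, 0.301, 0.0578]
eef_rot: [-180.0, 0.0, -67.4]
contact_force: [0.9, -0.6, 0.1]
gripper_width: 0.0175
gripper_force: 12.0
```

Emit:
{"fn": "apply_moves", "kwargs": {"targets": [{"dp": [0, 0, -0.001], "yaw": 0}, {"dp": [0, 0, -0.002], "yaw": 0}, {"dp": [0, 0, -0.002], "yaw": 0}]}}

```text
time_s: 24.12
tcp_pos: [0.4939, 0.3013, 0.0559]
eef_rot: [-180.0, 0.0, -67.3]
contact_force: [-0.2, -0.3, -0.8]
gripper_width: 0.0173
gripper_force: 12.0
```

Emit:
{"fn": "apply_moves", "kwargs": {"targets": [{"dp": [0, 0, -0.001], "yaw": 0}, {"dp": [0, 0, -0.0015], "yaw": 0}, {"dp": [0, 0, -0.002], "yaw": 0}, {"dp": [0, 0, -0.002], "yaw": 0}]}}

```text
time_s: 24.45
tcp_pos: [0.4939, 0.3012, 0.0544]
eef_rot: [-180.0, 0.0, -67.3]
contact_force: [-2.1, -0.2, 7.7]
gripper_width: 0.0173
gripper_force: 12.0
```

Emit:
{"fn": "apply_moves", "kwargs": {"targets": [{"dp": [0, 0, 0], "yaw": 0}, {"dp": [0, 0, 0], "yaw": 0}, {"dp": [0, 0, 0], "yaw": 0}], "squeeze": 3}}

```text
time_s: 24.7
tcp_pos: [0.4938, 0.3012, 0.0539]
eef_rot: [-180.0, 0.0, -67.3]
contact_force: [-0.9, -0.6, 4.3]
gripper_width: 0.0173
gripper_force: 3.0
```

Emit:
{"fn": "apply_moves", "kwargs": {"targets": [{"dp": [0, 0, 0], "yaw": 0}, {"dp": [0, 0, 0], "yaw": 0}, {"dp": [0, 0, 0], "yaw": 0}, {"dp": [0, 0, 0], "yaw": 0}, {"dp": [0, 0, 0], "yaw": 0}], "grip": 0.2}}

```text
time_s: 25.12
tcp_pos: [0.4937, 0.301, 0.0533]
eef_rot: [180.0, -0.0, -67.3]
contact_force: [-0.1, 0.1, 0.1]
gripper_width: 0.0348
gripper_force: 0.0
```

Emit:
{"fn": "apply_moves", "kwargs": {"targets": [{"dp": [0, 0, 0.01], "yaw": 0}, {"dp": [0, 0, 0.03], "yaw": 0}, {"dp": [0, 0, 0.06], "yaw": 0}, {"dp": [0, 0, 0.09], "yaw": 0}, {"dp": [0, 0, 0.12], "yaw": 0}, {"dp": [0, 0, 0.14], "yaw": 0}, {"dp": [-0.02, -0.04, 0.15], "yaw": 0}, {"dp": [-0.02, -0.08, 0.15], "yaw": 0}, {"dp": [-0.02, -0.1, 0.15], "yaw": 0}, {"dp": [-0.02, -0.1, 0.15], "yaw": 0}, {"dp": [-0.02, -0.1, 0.15], "yaw": 0}, {"dp": [-0.02, -0.1, 0.15], "yaw": 0}]}}

```text
time_s: 26.12
tcp_pos: [0.4741, 0.2013, 0.2042]
eef_rot: [-179.9, 0.0, -67.4]
contact_force: [0.1, -1.0, -0.4]
gripper_width: 0.0348
gripper_force: 0.0
```

```bash
python3 - <<'E'
import plant,cv2
from h import *
c=plant.cams.capture("top");W=cloud(c)
v=W[150:270,350:460];p=v[(v[...,2]>.03)&(v[...,2]<.045)];print("cover",len(p),np.median(p,0))
b=c["image"][150:270,140:460];cv2.imwrite("pics/t2.png",cv2.resize(b,(800,300),interpolation=2)[:,:,::-1])
v=W[195:232,168:208];print(np.round(v[::4,::4,2]*1000).astype(int)) if np.isfinite(v).all() else print(np.nanmax(v[...,2]))
E
```

```text
cover 269 [ 0.48707925 -0.28894417  0.0370615 ]
0.6146644799481943
```

View pics/t2.png

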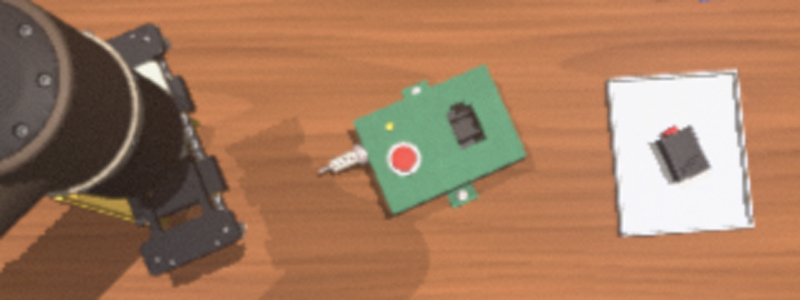

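The cover lies flat in the tray at (683,153) and the lighter's pocket is empty. The arm hides the tub, but the battery was resting on its floor (contact felt at the expected height) before I let go. Handing in.

```bash
python3 -c "
from plant import r
print(r.close_job())"
```

```text
the job is handed in; nothing more can be done
None
```

The job is handed in with no verdict shown: the cover was unhooked and lies right way up in the tray, and the battery was set down on the tub floor and released (felt, not seen, because the arm hid the tub), with lug and tab forces kept below their limits as far as the wrist and gripper readings show.

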